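Stand the sample case heavy end down

TASK

The long black sample case on the packing bench has something heavy packed at one end, and nothing outside shows which. Lift it by its rocking handle, see which end sinks, then stand the case upright on that heavy end in the middle of the square cardboard pad, setting it down gently, without dropping it, and let go.

Things in the scene. Friction and masses are not known exactly. Their poses are not given: they have to be found in the camera images.
- case_mid (a point): Centre of the long black case (closed box 160 mm long, 60 wide, 50 high, 0.5 to 0.7 kg; the 85 mm short case is a bystander), half-way up. It lies flat, handle on top. x along its length, y across, z out of the handle's face. The +x or the -x end is heavy (varies): centre of mass 40 to 47 mm from the middle. On its heavy end it rights itself once within 30 degrees of upright.
- handle_grip (a point): Centre of the handle's rubber grip, 34 mm along the case's length, 16 mm across its width (pinch these 16), 32 tall, upright at the start, 100 mm above the bench, 50 above the case's top face. It rocks about a pin across the case's width, 46 mm below this point, 4 mm above the middle of the top face. Axes as the case's.
- handle (a joint): Handle's rocking angle to the case, rad: 0 square to the top face, positive with the grip towards +x; stops at +-0.87; weak spring to 0. Hung from an upright grip the heavy end sinks till the handle meets its stop: negative = +x end sank, positive = -x end. To stand the case, the grip must be leaned about 40 degrees too, its upper end towards the heavy end.
- pad_top (a point): Centre of the upper face of the square cardboard pad, fixed flat on the bench: 140 x 140 mm, 5 mm thick, upper face 5 mm above the bench. x and y parallel to its edges, z up.
Not all that is in view belongs to the job. There is more than one size of the part that bears pad_top; the job needs the smallest.

How it is judged:
By the outcome, as a careful person would: the job done as asked, in the order asked, and still so for the second after the job is handed in, with the robot touching nothing.
It also fails if it takes over 51 s, if anything falls off the work surface, if the arm or the gripper's body presses on something with over 40 N, if the wrist force passes 120 N, or if a joint passes its speed limit or range.

ROBOT

A 6-joint arm with a two-finger parallel gripper is mounted at the origin on the work surface. World frame = base frame: x ahead of the robot, y to its left, z up, the work surface at z = 0. Lengths are in m, angles in degrees, forces in N, time in s.
With the tool pointing down it reaches from about 0.4 to 0.825 m from the base axis. Payload 7 kg.
Tool frame: the origin (TCP) lies between the finger pads; the fingertips stand 8 mm ahead of it and the grasp point (between the pads) lies 11 mm behind it (env.tip_extent is the z of the fingertips in the tool frame, in m); z points along the fingers, y is the direction in which the jaws open and shut (so a half turn about z gives the same grasp; the last joint's range is limited). The gripper opens to 85 mm and grips with 20 to 120 N. Pads are 22 mm wide; open, the fingers measure 114 mm over their backs; the gripper's body (76 mm by 85 mm) begins 54 mm behind the grasp point. The pads swing forward as they close: fully open they stand 13 mm farther back than shut.
Start: joints at [81.996, 20.546, 0.682, 0, -70.136, -16.507], TCP at [0.28, 0.614, 0.21] pointing down, gripper open.
Joint ranges: [-176.03, 176.03], [-82.01, 121.73], [-58.28, 71.71], [-173.87, 95.51], [-174.79, -0.11], [-173.66, 173.66]. Speed limits (degrees/s): [136.94, 136.94, 172.46, 180, 180, 180].

INTERFACE

Orientations are given as [roll, pitch, yaw] about the fixed x, y, z axes, in that order (R = Rz(yaw) Ry(pitch) Rx(roll)).
In Python, from bench import env, snapshot gives the robot as it stands. The module is installed in compiled form; this text tells all that it offers.
- The arm moves only by the tool jog_arm, never from a script. Its argument "increments" is a list of rows, each a list of 7 numbers: the shift along the tool's x, y, z in units of 30 mm (1.0 is 30 mm), then the turn, a rotation vector about the tool's x, y, z in units of 6 degrees (1.0 is 6 degrees), then the finger opening in mm, from 0 to 85.4. A call has 1 to 12 rows; each row is the pose to reach, as a shift and turn from the pose commanded when the call began, along the tool's axes at that moment; what a row does not reach only later rows make up. A row lasts 1/12 s, in which the tool goes at most 41.7 mm and 7.16 degrees, less where a joint would pass 70% of its speed; a pose out of reach is approached as far as the arm can. A call with a gripper value outside its range is refused whole. The fingers move at their own pace and stop on an object; "squeeze" is the grip in N (left out, the last holds). Time passes only in rows, so rows that repeat a pose let the fingers close. It gives the time, the measured TCP pose, the force and the opening at its end, in the units of the state.
- env.get_obs(): the state, without advancing time (a new reading comes with each control period).
- snapshot(name): name is "side" or "top" or "wrist"; returns a dict with "pixels" (480x640x3 uint8, red, green, blue), "fx", "fy", "cx", "cy" (pixels), "k1" (the pictures are not rectified: a ray, as slopes to the right and down, at radius r is drawn at 1 + k1 r^2 times it, then the intrinsics apply), "world_from_camera" (4x4, takes a point from camera to world coordinates); the wrist camera has in their place "hand_eye" (4x4, takes a point from camera to tool coordinates, whose origin is the TCP and whose axes are the flange's). Camera axes: x right, y down, z forward; pixel columns grow to the right and rows downward; lengths in m; the calibration is good to about 2 mm. A picture is of the moment at which its call begins: read the wrist's pose just before it. There is no depth.
- env.sign_off(): hands the job in, once; it reports no verdict.
The state is a dict: "t": time; "q": joint angles; "joint_vel": joint speeds; "tau": joint torques, N m; "tcp_pos": TCP position; "ee_rot": TCP orientation; "wrist_force": force on the tool from outside, world axes, zero at the start; "moment": the same for the moment, N m; "gripper_width": finger opening in m.
Only numpy, scipy, OpenCV 4.12 (cv2) and the standard library are available. Lean on these libraries where they do the work, as an engineer would, in place of code of your own. Each camera call takes 0.05 s, during which the arm holds its last target. There are 200 camera calls.

## Working session

There is one attempt and no reset: what is moved stays moved. The work goes in short steps, Python scripts to look and compute and a tool call to move; the robot and the scene stay as the last step left them, time stands still between calls to the robot, and variables do not carry over. Pictures are saved under pics/ and viewed, about 8 in all and at most 12, crops included, and the job is handed in when it is done.

Besides the shell and the picture viewer there is one more tool, called after "Emit:" as name([rows], argument=value, ...), one row to a line, values as JSON. jog_arm: Moves the arm, as the interface text tells. Its arguments: {"type":"object","properties":{"increments":{"type":"array","items":{"type":"array","items":{"type":"number"}}},"squeeze":{"type":"number"}},"required":["increments"]}

```bash
mkdir -p pics && cat > h.py <<'E'
import numpy as np, cv2
from bench import env, snapshot
from scipy.spatial.transform import Rotation as R
def tool():
    o=env.get_obs(); T=np.eye(4); T[:3,:3]=R.from_euler('xyz',o['ee_rot'],degrees=True).as_matrix(); T[:3,3]=o['tcp_pos']; return T
def snap(n,f=None):
    T=tool(); s=snapshot(n)
    s['T']=s['world_from_camera'] if 'world_from_camera' in s else T@s['hand_eye']
    if f: cv2.imwrite('pics/'+f,s['pixels'][:,:,::-1])
    return s
def ray(s,u,v):
    K=np.array([[s['fx'],0,s['cx']],[0,s['fy'],s['cy']],[0,0,1.]])
    p=cv2.undistortPoints(np.array([[[u,v]]],float),K,np.array([s['k1'],0,0,0.]))[0,0]
    T=np.array(s['T']); return T[:3,3],T[:3,:3]@np.array([p[0],p[1],1.])
def plane(s,u,v,z):
    o,d=ray(s,u,v); return o+d*(z-o[2])/d[2]
def tri(s1,p1,s2,p2):
    o1,d1=ray(s1,*p1);o2,d2=ray(s2,*p2)
    t=np.linalg.lstsq(np.c_[d1,-d2],o2-o1,rcond=None)[0]
    a,b=o1+d1*t[0],o2+d2*t[1]; return (a+b)/2,np.linalg.norm(a-b)
E
python3 - <<'E'
from h import *
o=env.get_obs();print(o)
a=snap('top','top0.png');b=snap('side','side0.png')
print(a['T'],b['T'],a['fx'],a['k1'],env.tip_extent)
E
```

```text
{'t': 0.0, 'q': array([ 8.19954520e+01,  2.05890864e+01,  6.34813324e-01, -2.19098028e-02,
       -7.01351869e+01, -1.65069307e+01]), 'joint_vel': array([ 0.04480422, -0.03263295,  0.03814077, -0.10615152, -0.01210456,
        0.01214516]), 'tau': array([-8.55119026e-06, -5.83316302e+01,  2.93418539e+01,  6.93667889e+00,
       -5.76987251e-03,  1.39303896e-06]), 'tcp_pos': array([0.27984325, 0.61369851, 0.20939248]), 'ee_rot': array([ 1.79908374e+02, -5.67307073e-03, -2.45189352e+01]), 'wrist_force': array([-0.709149  , -0.47804278, -0.71932616]), 'moment': array([ 0.02707758, -0.03014752, -0.00137996]), 'gripper_width': 0.0851691490608906}
[[-0.02594698 -0.99636792  0.08110314  0.31606232]
 [-0.99949051  0.02736544  0.01642705  0.02354147]
 [-0.01858681 -0.08063559 -0.99657034  1.18536472]
 [ 0.          0.          0.          1.        ]] [[ 0.9484108  -0.20640992  0.24064892  0.14512297]
 [-0.31699404 -0.63084676  0.70819993 -0.68307446]
 [ 0.0056331  -0.74794873 -0.6637326   0.76900011]
 [ 0.          0.          0.          1.        ]] 617.9382833141364 -0.020202352400184795 0.008
```

View pics/top0.png

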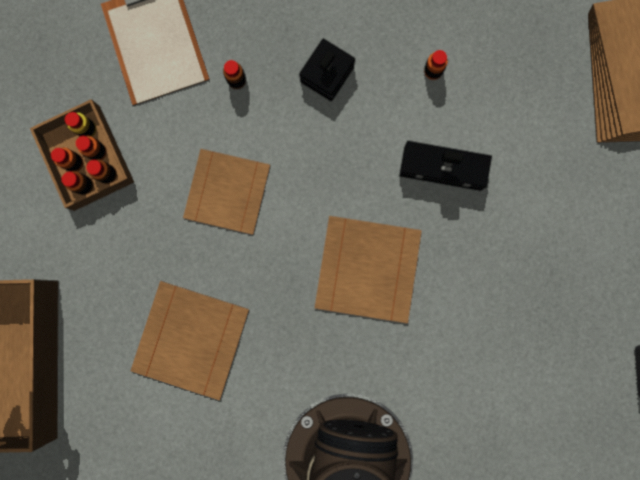

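View pics/side0.png

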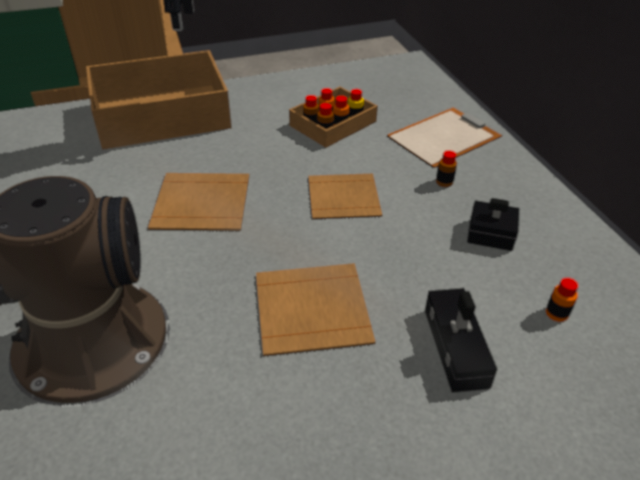

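The top view shows three pads, at (228,192), (368,270) and (190,340). The one at (228,192) is the smallest, with sides of about 70 px (roughly 140 mm). There are two black cases: the long one at (446,166) and the short bystander at (327,68). I'll measure these and confirm in an enlarged crop.

```bash
python3 - <<'E'
from h import *
a=snap('top');b=snap('side')
p=a['pixels'];hsv=cv2.cvtColor(p,cv2.COLOR_RGB2HSV)
m=cv2.inRange(hsv,(5,70,80),(25,255,255))
for c in cv2.findContours(m,cv2.RETR_EXTERNAL,cv2.CHAIN_APPROX_NONE)[0]:
    if cv2.contourArea(c)<2500: continue
    bx=cv2.boxPoints(cv2.minAreaRect(c)); w=np.array([plane(a,*q,.005) for q in bx])
    e=w[1]-w[0]
    print('brown',bx.mean(0).round(1),w.mean(0).round(4),[round(float(np.linalg.norm(w[i]-w[(i+1)%4])),4) for i in range(4)],np.degrees(np.arctan2(e[1],e[0])).round(1))
m=cv2.inRange(p,(0,0,0),(45,45,45)); m[:,:300]=0;m[220:]=0
for c in cv2.findContours(m,cv2.RETR_EXTERNAL,cv2.CHAIN_APPROX_NONE)[0]:
    if cv2.contourArea(c)<800: continue
    bx=cv2.boxPoints(cv2.minAreaRect(c)); w=np.array([plane(a,*q,.05) for q in bx]);e=w[1]-w[0]
    print('black',bx.round(0).tolist(),w.mean(0).round(4),[round(float(np.linalg.norm(w[i]-w[(i+1)%4])),4) for i in range(4)],np.degrees(np.arctan2(e[1],e[0])).round(1))
c1=cv2.resize(p[120:250,380:510],(520,520),interpolation=cv2.INTER_CUBIC)
c2=cv2.resize(b['pixels'][275:405,400:530],(520,520),interpolation=cv2.INTER_CUBIC)
c1=cv2.convertScaleAbs(np.hstack([c1,c2]),alpha=1.6,beta=20)
cv2.imwrite('pics/crop1.png',cv2.resize(c1,(800,400))[:,:,::-1])
E
```

```text
brown [189.3 340.1] [0.2299 0.295  0.005 ] [0.1819, 0.1823, 0.1805, 0.1805] -18.5
brown [ 16.5 358. ] [0.2043 0.6287 0.005 ] [0.0651, 0.2995, 0.0639, 0.3001] -91.4
brown [367.9 269.3] [ 0.3557 -0.0485  0.005 ] [0.1818, 0.1818, 0.181, 0.1797] -10.4
brown [226.1 191.1] [0.514  0.2207 0.005 ] [0.1426, 0.1425, 0.1419, 0.1412] -14.0
brown [615.5  70.5] [ 0.7318 -0.5453  0.005 ] [0.093, 0.2842, 0.091, 0.2841] -91.5
black [[399.0, 176.0], [406.0, 140.0], [492.0, 156.0], [485.0, 192.0]] [ 0.5414 -0.1959  0.05  ] [0.0692, 0.1625, 0.069, 0.1617] -12.0
black [[295.0, 79.0], [322.0, 37.0], [358.0, 61.0], [332.0, 103.0]] [0.7318 0.0194 0.05  ] [0.096, 0.0824, 0.0955, 0.0819] -33.2
```

View pics/crop1.png

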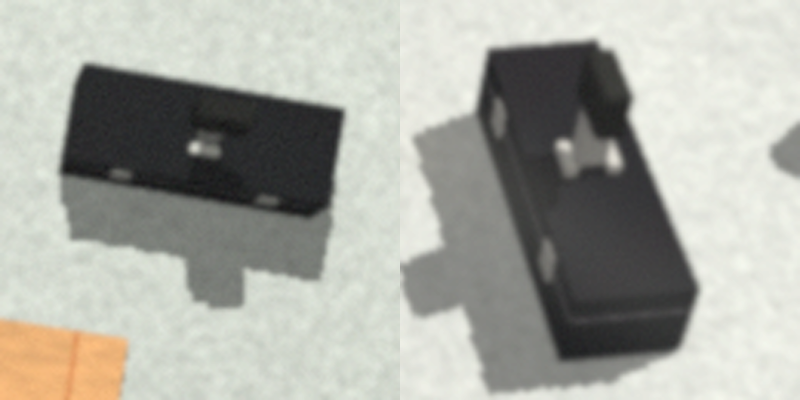

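The crop confirms the long case with its handle grip: top camera about (452.5,156.4), side camera about (467,303.6). Next I'll triangulate the grip and get the case's yaw.

```bash
cat >> h.py <<'E'
def rel(pos,rpy,T=None):
    "row (units) to reach world pose from current"
    T=tool() if T is None else T
    d=T[:3,:3].T@(np.array(pos)-T[:3,3])/.03
    r=R.from_matrix(T[:3,:3].T@R.from_euler('xyz',rpy,degrees=True).as_matrix()).as_rotvec(degrees=True)/6
    return d.round(2),r.round(2)
E
python3 - <<'E'
from h import *
a=snap('top');b=snap('side')
f=lambda x,y:(380+x/3.077,120+y/3.077)
g=lambda x,y:(400+(x-400)/3.077,275+y/3.077)
print('grip',tri(a,f(223,112),b,g(607,88)), plane(a,*f(223,112),.105))
P=[plane(a,*f(*q),.05) for q in [(85,65),(343,110),(63,172)]]
e=P[1]-P[0];print(P,np.linalg.norm(e),np.degrees(np.arctan2(e[1],e[0])))
print('pin',tri(a,f(205,148),b,g(590,155)))
# side corners of top face
S=[plane(b,*g(*q),.05) for q in [(488,50),(697,290),(575,308),(596,40)]]
for s in S: print(s.round(4))
e=S[2]-S[0];print(np.linalg.norm(e),np.degrees(np.arctan2(e[1],e[0])), (S[2]+S[3])/2)
print(rel([.548,-.2,.21],[180,0,-99]))
E
```

```text
grip (array([ 0.54766787, -0.1987498 ,  0.10321701]), np.float64(5.2784506888876306e-05)) [ 0.5473112  -0.19839479  0.105     ]
[array([ 0.59040086, -0.12757624,  0.05      ]), array([ 0.55823661, -0.28206922,  0.05      ]), array([ 0.52517507, -0.11182432,  0.05      ])] 0.157805631339839 -101.76054417053501
pin (array([ 0.54130212, -0.19910851,  0.05513842]), np.float64(0.01049263448169911))
[ 0.5332 -0.1169  0.05  ]
[ 0.5574 -0.2837  0.05  ]
[ 0.4984 -0.2749  0.05  ]
[ 0.5911 -0.1282  0.05  ]
0.16181703759185526 -102.41283258909746 [ 0.54478134 -0.20156878  0.05      ]
(array([1.939e+01, 2.098e+01, 1.000e-02]), array([ 0.  , -0.  , 12.42]))
```

Emit:
jog_arm([
  [19.4,21.0,0,0,0,12.9,85],
  [19.4,21.0,0,0,0,12.9,85],
  [19.4,21.0,0,0,0,12.9,85],
  [19.4,21.0,0,0,0,12.9,85],
  [19.4,21.0,0,0,0,12.9,85],
  [19.4,21.0,0,0,0,12.9,85],
  [19.4,21.0,0,0,0,12.9,85],
  [19.4,21.0,0,0,0,12.9,85],
  [19.4,21.0,0,0,0,12.9,85],
  [19.4,21.0,0,0,0,12.9,85],
  [19.4,21.0,0,0,0,12.9,85],
  [19.4,21.0,0,0,0,12.9,85],
])

```text
t: 1.3
tcp_pos: [0.4365, 0.1373, 0.2108]
ee_rot: [-180.0, 0.1, -102.3]
wrist_force: [1.2, 1.0, 0.4]
gripper_width: 0.085
```

```bash
python3 - <<'E'
from h import *
print(env.get_obs()['q'],rel([.547,-.199,.21],[180,0,-102]))
E
```

```text
[ 4.22471712e+01 -5.24668611e-01 -2.54392579e+01  9.01573680e-04
 -6.50159640e+01 -5.45023699e+01] (array([10.17, -5.98,  0.02]), array([-0.01,  0.01, -0.04]))
```

Emit:
jog_arm([
  [10.2,-6.0,0,0,0,0,85],
  [10.2,-6.0,0,0,0,0,85],
  [10.2,-6.0,0,0,0,0,85],
  [10.2,-6.0,0,0,0,0,85],
  [10.2,-6.0,0,0,0,0,85],
  [10.2,-6.0,0,0,0,0,85],
  [10.2,-6.0,0,0,0,0,85],
  [10.2,-6.0,0,0,0,0,85],
  [10.2,-6.0,0,0,0,0,85],
  [10.2,-6.0,0,0,0,0,85],
  [10.2,-6.0,0,0,0,0,85],
  [10.2,-6.0,0,0,0,0,85],
])

```text
t: 2.3
tcp_pos: [0.549, -0.1972, 0.21]
ee_rot: [180.0, 0.0, -101.9]
wrist_force: [0.1, 1.3, -0.1]
gripper_width: 0.0849
```

```bash
python3 - <<'E'
from h import *
s=snap('wrist'); print(s['hand_eye'],tool())
cv2.imwrite('pics/w1.png',cv2.convertScaleAbs(s['pixels'],alpha=1.6,beta=20)[:,:,::-1])
E
```

```text
[[-3.18122733e-04 -9.48720845e-01 -3.16114942e-01  8.06984396e-02]
 [ 9.99999938e-01 -3.48530795e-04  3.96555675e-05  3.71997330e-04]
 [-1.47797856e-04 -3.16114910e-01  9.48720898e-01 -1.63350959e-01]
 [ 0.00000000e+00  0.00000000e+00  0.00000000e+00  1.00000000e+00]] [[-2.06119258e-01 -9.78526878e-01 -2.60360233e-05  5.49080939e-01]
 [-9.78526859e-01  2.06119248e-01  2.05115707e-04 -1.96773909e-01]
 [-1.95344707e-04  6.77552455e-05 -9.99999979e-01  2.10333137e-01]
 [ 0.00000000e+00  0.00000000e+00  0.00000000e+00  1.00000000e+00]]
```

View pics/w1.png

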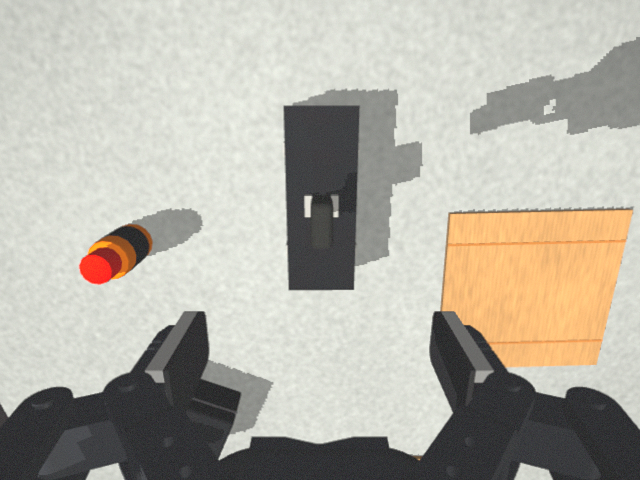

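```bash
python3 - <<'E'
from h import *
s=snap('wrist')
for q in [(321.5,107),(321.5,290)]: print(plane(s,*q,.05))
c=(plane(s,321.5,107,.05)+plane(s,321.5,290,.05))/2
print(c,rel([c[0],c[1],.089],[180,0,-102]))
print(plane(s,321,222,.1),plane(s,321,222,.11))
E
```

```text
[ 0.53008468 -0.27482753  0.05      ]
[ 0.56255793 -0.11928212  0.05      ]
[ 0.5463213  -0.19705482  0.05      ] (array([0.04, 0.09, 4.05]), array([-0.  ,  0.  ,  0.02]))
[ 0.54702772 -0.19707682  0.1       ] [ 0.54648183 -0.19994961  0.11      ]
```

Emit:
jog_arm([
  [0.06,0.09,1.3,0,0,0,60],
  [0.06,0.09,2.5,0,0,0,50],
  [0.06,0.09,3.4,0,0,0,50],
  [0.06,0.09,4.0,0,0,0,50],
  [0.06,0.09,4.0,0,0,0,50],
  [0.06,0.09,4.0,0,0,0,20],
  [0.06,0.09,4.0,0,0,0,8],
  [0.06,0.09,4.0,0,0,0,8],
  [0.06,0.09,4.0,0,0,0,8],
  [0.06,0.09,4.0,0,0,0,8],
  [0.06,0.09,4.0,0,0,0,8],
  [0.06,0.09,4.0,0,0,0,8],
], squeeze=60)

```text
t: 3.4
tcp_pos: [0.5472, -0.1987, 0.0925]
ee_rot: [-179.8, 0.0, -101.9]
wrist_force: [-1.8, 2.0, 5.8]
gripper_width: 0.0131
```

Emit:
jog_arm([
  [0,0,-0.2,0,0,0,6],
  [0,0,-0.4,0,0,0,6],
  [0,0,-0.7,0,0,0,6],
  [0,0,-1.0,0,0,0,6],
  [0,0,-1.4,0,0,0,6],
  [0,0,-1.8,0,0,0,6],
  [0,0,-2.2,0,0,0,6],
  [0,0,-2.6,0,0,0,6],
  [0,0,-3.0,0,0,0,6],
  [0,0,-3.4,0,0,0,6],
  [0,0,-3.7,0,0,0,6],
  [0,0,-4.0,0,0,0,6],
])

```text
t: 4.4
tcp_pos: [0.5459, -0.1988, 0.2112]
ee_rot: [180.0, -0.0, -101.9]
wrist_force: [0.1, -0.4, -6.9]
gripper_width: 0.0122
```

Emit:
jog_arm([
  [0,0,0,0,0,0,6],
  [0,0,0,0,0,0,6],
  [0,0,0,0,0,0,6],
  [0,0,0,0,0,0,6],
  [0,0,0,0,0,0,6],
  [0,0,0,0,0,0,6],
])

```text
t: 4.9
tcp_pos: [0.5461, -0.1985, 0.2097]
ee_rot: [179.9, 0.0, -101.9]
wrist_force: [0.1, 0.0, -6.4]
gripper_width: 0.0127
```

```bash
python3 - <<'E'
from h import *
s=snap('side');o=env.get_obs();print(o['wrist_force'],o['moment'],tool()[:3,3])
cv2.imwrite('pics/s2.png',cv2.resize(cv2.convertScaleAbs(s['pixels'][140:420,300:640],alpha=1.5,beta=10),None,fx=2,fy=2)[:,:,::-1])
E
```

```text
[ 0.18578699  0.26054596 -7.14936242] [-0.05107652  0.01666564  0.02323756] [ 0.54617782 -0.19851582  0.20985305]
```

View pics/s2.png

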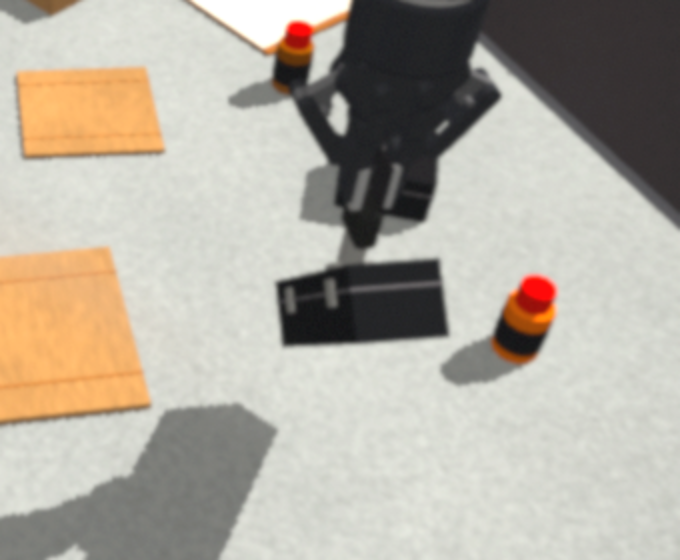

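The side view shows the near (-y) end face at about crop (400,305), turned up towards the camera. The top face is out of sight and the far (+y) end is down, so the +y end (tool -x) is heavy. Now I'll carry the case towards the small pad and lean the grip towards +y.

Emit:
jog_arm([
  [-0.07,0.02,-0.1,0,0,0,6],
  [-0.27,0.08,-0.2,0,0,0,6],
  [-0.58,0.17,-0.3,0,0,0,6],
  [-1.0,0.29,-0.33,0,0,0,6],
  [-1.5,0.44,-0.33,0,0,0,6],
  [-2.1,0.61,-0.33,0,0,0,6],
  [-2.77,0.81,-0.33,0,0,0,6],
  [-3.49,1.02,-0.33,0,0,0,6],
  [-4.25,1.24,-0.33,0,0,0,6],
  [-5.06,1.47,-0.33,0,0,0,6],
  [-5.88,1.71,-0.33,0,0,0,6],
  [-6.73,1.96,-0.33,0,0,0,6],
])

```text
t: 5.95
tcp_pos: [0.5298, 0.0134, 0.2206]
ee_rot: [-180.0, 0.0, -101.9]
wrist_force: [0.6, 0.2, -6.9]
gripper_width: 0.0123
```

Emit:
jog_arm([
  [-0.85,0.25,0,0,0.3,0,6],
  [-1.67,0.49,0,0,0.8,0,6],
  [-2.48,0.72,0,0,1.4,0,6],
  [-3.24,0.94,0,0,2.0,0,6],
  [-3.96,1.15,0,0,2.7,0,6],
  [-4.63,1.35,0,0,3.4,0,6],
  [-5.22,1.52,0,0,4.1,0,6],
  [-5.73,1.67,0,0,4.8,0,6],
  [-6.15,1.79,0,0,5.5,0,6],
  [-6.46,1.88,0,0,6.2,0,6],
  [-6.66,1.94,0,0,6.7,0,6],
  [-6.73,1.96,0,0,7.0,0,6],
])

```text
t: 6.95
tcp_pos: [0.5142, 0.2243, 0.2187]
ee_rot: [-180.0, -42.1, -101.8]
wrist_force: [-0.7, -0.3, -7.1]
gripper_width: 0.0126
```

Emit:
jog_arm([
  [0,0,0,0,0,0,6],
  [0,0,0,0,0,0,6],
  [0,0,0,0,0,0,6],
  [0,0,0,0,0,0,6],
  [0,0,0,0,0,0,6],
  [0,0,0,0,0,0,6],
])

```text
t: 7.45
tcp_pos: [0.5147, 0.2203, 0.221]
ee_rot: [-179.9, -41.9, -102.0]
wrist_force: [0.1, 0.4, -6.3]
gripper_width: 0.0132
```

```bash
python3 - <<'E'
from h import *
s=snap('side');o=env.get_obs();print(o['wrist_force'],o['moment'],o['q'].round(1));print(tool().round(3))
cv2.imwrite('pics/s3.png',cv2.resize(cv2.convertScaleAbs(s['pixels'][40:320,200:540],alpha=1.5,beta=10),None,fx=2,fy=2)[:,:,::-1])
E
```

```text
[ 0.49676051 -0.08822493 -6.88932433] [ 3.97236244 -0.83112098 -0.05483859] [ 54.4  30.   -2.5  15.7 -96.7 -70.1]
[[-0.155 -0.978 -0.138  0.515]
 [-0.728  0.207 -0.653  0.22 ]
 [ 0.668 -0.001 -0.744  0.221]
 [ 0.     0.     0.     1.   ]]
```

View pics/s3.png

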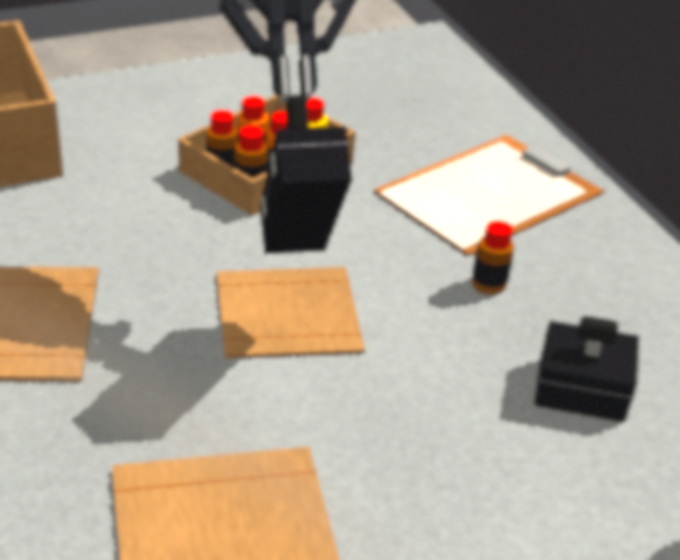

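The grip leans 42° and the case hangs at roughly 58° tilt, heavy end down, in front of and above the small pad. Next I lower it until the lower edge touches.

Emit:
jog_arm([
  [-0.17,0,0.19,0,0,0,6],
  [-0.43,0,0.48,0,0,0,6],
  [-0.74,0,0.82,0,0,0,6],
  [-1.04,0,1.16,0,0,0,6],
  [-1.3,0,1.45,0,0,0,6],
  [-1.47,0,1.64,0,0,0,6],
  [-1.57,0,1.75,0,0,0,6],
  [-1.62,0,1.81,0,0,0,6],
  [-1.67,0,1.86,0,0,0,6],
  [-1.67,0,1.86,0,0,0,6],
])

```text
t: 8.33
tcp_pos: [0.5147, 0.2209, 0.1452]
ee_rot: [-180.0, -42.0, -101.9]
wrist_force: [-1.1, 0.8, -6.9]
gripper_width: 0.0127
```

Emit:
jog_arm([
  [-0.04,0,0.05,0,0,0,6],
  [-0.09,0,0.1,0,0,0,6],
  [-0.13,0,0.15,0,0,0,6],
  [-0.18,0,0.2,0,0,0,6],
  [-0.18,0,0.2,0,0,0,6],
])

```text
t: 8.75
tcp_pos: [0.5144, 0.2206, 0.1368]
ee_rot: [180.0, -42.0, -101.9]
wrist_force: [-0.6, 0.3, -6.9]
gripper_width: 0.0128
```

```bash
python3 - <<'E'
from h import *
s=snap('side');o=env.get_obs();print(o['wrist_force'],o['moment'],tool()[:3,3])
cv2.imwrite('pics/s4.png',cv2.resize(cv2.convertScaleAbs(s['pixels'][80:260,260:440],alpha=1.5,beta=10),None,fx=3,fy=3)[:,:,::-1])
E
```

```text
[-0.14734859  0.1623452  -5.94058069] [ 3.93864944e+00 -7.99500135e-01  2.87710177e-03] [0.51450094 0.2206543  0.13696759]
```

View pics/s4.png

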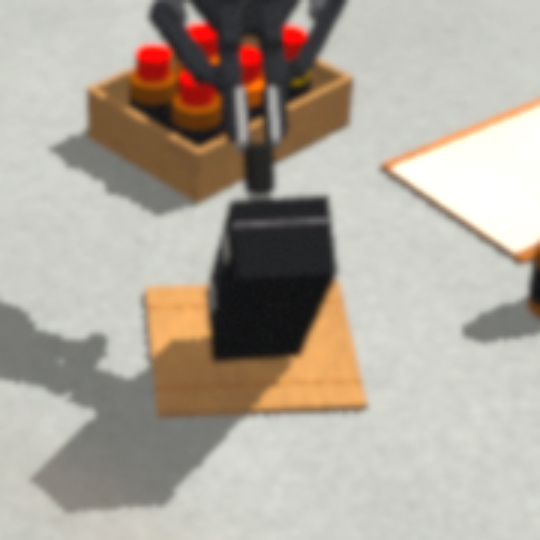

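Emit:
jog_arm([
  [-0.03,0,0.03,0,0,0,6],
  [-0.06,0,0.06,0,0,0,6],
  [-0.09,0,0.1,0,0,0,6],
  [-0.09,0,0.1,0,0,0,6],
])

```text
t: 9.13
tcp_pos: [0.5145, 0.2206, 0.1328]
ee_rot: [180.0, -42.0, -101.9]
wrist_force: [0.1, -0.3, -7.7]
gripper_width: 0.0125
```

Emit:
jog_arm([
  [-0.03,0,0.03,0,0,0,6],
  [-0.06,0,0.06,0,0,0,6],
  [-0.06,0,0.06,0,0,0,6],
])

```text
t: 9.38
tcp_pos: [0.5146, 0.2206, 0.1308]
ee_rot: [-180.0, -42.0, -101.9]
wrist_force: [-0.3, 1.1, -4.1]
gripper_width: 0.0128
```

```bash
python3 - <<'E'
from h import *
s=snap('side');o=env.get_obs();print(o['wrist_force'],tool()[:3,3])
p=s['pixels'];m=cv2.inRange(p,(0,0,0),(50,50,50));m[:140]=0;m[215:]=0;m[:,:320]=0;m[:,:][:,380:]=0
c=max(cv2.findContours(m,cv2.RETR_EXTERNAL,cv2.CHAIN_APPROX_NONE)[0],key=cv2.contourArea)
print(cv2.boundingRect(c)); q=c[:,0][c[:,0,1]>c[:,0,1].max()-2]
u=(q[:,0].min()+q[:,0].max())/2;v=q[:,1].max();print(q[:,0].min(),q[:,0].max(),v)
P=plane(s,u,v+.5,.006);d=P-[.514,.2207,.005];h=np.array([.206,.978,0]);print(P,'along h',d@h,'across',d@[.978,-.206,0])
for w in (q[:,0].min(),q[:,0].max()): print(plane(s,w,v,.006))
E
```

```text
[-0.65328671  0.26594307 -3.9981851 ] [0.51466    0.22070512 0.13091317]
(330, 150, 41, 52)
331 355 201
[0.50272008 0.1954574  0.006     ] along h -0.027010921711640754 across -0.00583178622669852
[0.47998524 0.20459342 0.006     ]
[0.52659552 0.189365   0.006     ]
```

Contact came at TCP z = 0.131 as predicted, with the edge 27 mm on the near side of the pad centre (25 wanted). Now I roll the case upright about that edge.

Emit:
jog_arm([
  [-0.1,0,-0.06,0,0,0,6],
  [-0.21,0,-0.14,0,0,0,6],
  [-0.32,0,-0.21,0,0,0,6],
  [-0.42,0,-0.28,0,0,0,6],
  [-0.51,0,-0.33,0,0,0,6],
  [-0.59,0,-0.385,0,0,0,6],
  [-0.68,0,-0.435,0,0,0,6],
  [-0.77,0,-0.485,0,0,0,6],
  [-0.77,0,-0.485,0,0,0,6],
])

```text
t: 10.18
tcp_pos: [0.5204, 0.2478, 0.1259]
ee_rot: [-180.0, -42.0, -101.9]
wrist_force: [0.6, 1.2, 0.6]
gripper_width: 0.0128
```

Emit:
jog_arm([
  [-0.1,0,-0.04,0,0,0,6],
  [-0.2,0,-0.085,0,0,0,6],
  [-0.3,0,-0.12,0,0,0,6],
  [-0.4,0,-0.16,0,0,0,6],
  [-0.48,0,-0.185,0,0,0,6],
  [-0.56,0,-0.205,0,0,0,6],
  [-0.64,0,-0.225,0,0,0,6],
  [-0.72,0,-0.245,0,0,0,6],
  [-0.78,0,-0.26,0,0,0,6],
  [-0.83,0,-0.275,0,0,0,6],
  [-0.83,0,-0.275,0,0,0,6],
])

```text
t: 11.1
tcp_pos: [0.5254, 0.2714, 0.1155]
ee_rot: [-180.0, -42.0, -101.9]
wrist_force: [-0.9, 6.2, 5.5]
gripper_width: 0.0128
```

```bash
python3 - <<'E'
from h import *
s=snap('side');t=snap('top');o=env.get_obs();print(o['wrist_force'],o['moment'],tool()[:3,3])
A=cv2.resize(s['pixels'][80:260,260:440],(400,400));B=cv2.resize(t['pixels'][120:260,160:300],(400,400))
cv2.imwrite('pics/s5.png',cv2.convertScaleAbs(np.hstack([A,B]),alpha=1.5,beta=10)[:,:,::-1])
E
```

```text
[-0.4087068   4.19264326  6.07666215] [ 2.06761787 -0.15701693 -0.36865196] [0.52539845 0.27124138 0.11553656]
```

View pics/s5.png

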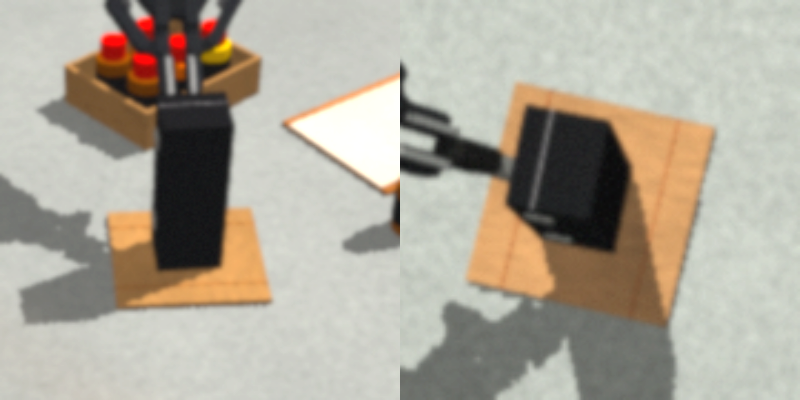

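The case stands nearly upright on the pad, its base edge at side crop (190,268). I'll measure the tilt from the top and bottom edges.

```bash
python3 - <<'E'
from h import *
s=snap('side');t=snap('top')
f=lambda x,y:(260+x/2.222,80+y/2.222); g=lambda x,y:(160+(x-400)/2.857,120+y/2.857)
h=np.array([.206,.978,0]);k=np.array([.978,-.206,0]);c=np.array([.514,.2207,0])
def pr(n,P):print(n,P.round(4),'h',((P-c)@h).round(4),'k',((P-c)@k).round(4))
for q in [(158,270),(220,265)]: pr('side bottom',plane(s,*f(*q),.005))
for q in [(160,125),(230,122)]: pr('side top',plane(s,*f(*q),.165))
for q in [(612,250),(630,165)]: pr('top',plane(t,*g(*q),.005))
for q in [(528,105),(610,120),(512,205),(597,222)]: pr('toptop',plane(t,*g(*q),.165))
E
```

```text
side bottom [0.4801 0.2041 0.005 ] h -0.0232 k -0.0298
side bottom [0.537  0.1933 0.005 ] h -0.0221 k 0.0281
side top [0.4762 0.1993 0.165 ] h -0.0287 k -0.0326
side top [0.5335 0.1855 0.165 ] h -0.0304 k 0.0264
top [0.4812 0.2053 0.005 ] h -0.0218 k -0.0289
top [0.5389 0.1922 0.005 ] h -0.0227 k 0.0303
toptop [0.5463 0.2291 0.165 ] h 0.0148 k 0.0299
toptop [0.5359 0.1807 0.165 ] h -0.0346 k 0.0296
toptop [0.4871 0.2391 0.165 ] h 0.0124 k -0.0301
toptop [0.4755 0.1892 0.165 ] h -0.0387 k -0.0311
```

Emit:
jog_arm([
  [-0.06,0,-0.02,0,0,0,6],
  [-0.12,0,-0.04,0,0,0,6],
  [-0.18,0,-0.06,0,0,0,6],
  [-0.22,0,-0.066,0,0,0,6],
  [-0.22,0,-0.066,0,0,0,6],
  [-0.22,0,-0.066,0,0,0,6],
])

```text
t: 11.8
tcp_pos: [0.5262, 0.2766, 0.1123]
ee_rot: [180.0, -42.0, -101.9]
wrist_force: [-1.1, 2.9, 3.8]
gripper_width: 0.0124
```

```bash
python3 - <<'E'
from h import *
s=snap('side');t=snap('top');o=env.get_obs();print(o['wrist_force'],o['moment'],tool()[:3,3])
A=cv2.resize(s['pixels'][100:220,300:420],(400,400));B=cv2.resize(t['pixels'][130:230,170:270],(400,400))
cv2.imwrite('pics/s6.png',cv2.convertScaleAbs(np.hstack([A,B]),alpha=1.5,beta=10)[:,:,::-1])
E
```

```text
[-0.72881132  2.15934209  2.30641897] [ 1.98807186  0.0218237  -0.40568472] [0.52622455 0.27653824 0.11230751]
```

View pics/s6.png

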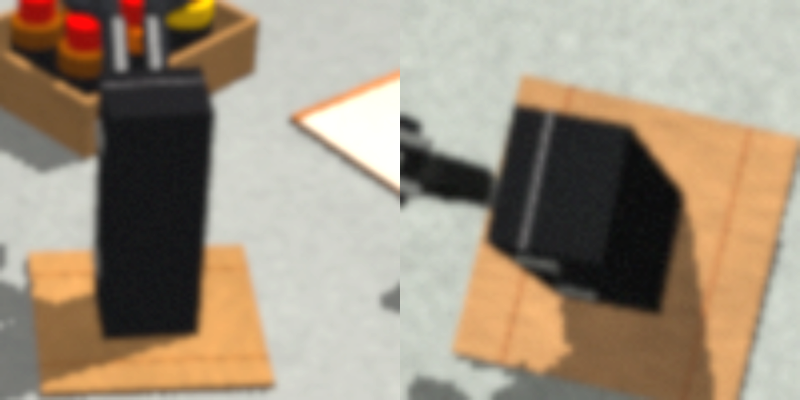

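```bash
python3 - <<'E'
from h import *
s=snap('side');t=snap('top')
f=lambda x,y:(300+x/3.333,100+y/3.333); g=lambda x,y:(170+(x-400)/4,130+y/4)
h=np.array([.206,.978,0]);k=np.array([.978,-.206,0]);c=np.array([.514,.2207,0])
def pr(n,P):print(n,'h',((P-c)@h).round(4),'k',((P-c)@k).round(4))
for q in [(103,337),(197,330)]: pr('side bottom',plane(s,*f(*q),.005))
for q in [(100,112),(212,110)]: pr('side top',plane(s,*f(*q),.165))
for q in [(660,310),(682,190)]: pr('top',plane(t,*g(*q),.005))
for q in [(515,107),(633,128),(490,243),(607,262)]: pr('toptop',plane(t,*g(*q),.165))
E
```

```text
side bottom h -0.0219 k -0.03
side bottom h -0.0213 k 0.0285
side top h -0.0193 k -0.0351
side top h -0.024 k 0.0277
top h -0.0234 k -0.0287
top h -0.0226 k 0.0307
toptop h 0.0249 k 0.0281
toptop h -0.0259 k 0.0281
toptop h 0.0239 k -0.0305
toptop h -0.0261 k -0.0296
```

Upright within about 1°, base centre about 2.5 mm from the pad centre, with light contact. Releasing and backing off along the tool axis.

Emit:
jog_arm([
  [0,0,0,0,0,0,15],
  [0,0,0,0,0,0,18],
  [0,0,0,0,0,0,22],
  [0,0,0,0,0,0,30],
  [0,0,0,0,0,0,40],
  [0,0,0,0,0,0,50],
  [0,0,0,0,0,0,60],
  [0,0,0,0,0,0,60],
  [0,0,0,0,0,0,60],
])

```text
t: 12.75
tcp_pos: [0.5264, 0.2768, 0.1125]
ee_rot: [180.0, -42.0, -101.9]
wrist_force: [-0.5, -0.1, -0.1]
gripper_width: 0.0596
```

Emit:
jog_arm([
  [0,0,-0.3,0,0,0,60],
  [0,0,-0.7,0,0,0,60],
  [0,0,-1.2,0,0,0,60],
  [0,0,-1.8,0,0,0,60],
  [0,0,-2.5,0,0,0,60],
  [0,0,-3.2,0,0,0,60],
  [0,0,-3.9,0,0,0,60],
  [0,0,-4.5,0,0,0,60],
  [0,0,-4.8,0,0,0,60],
  [0,0,-5.0,0,0,0,60],
  [0,0,-5.0,0,0,0,60],
  [0,0,-5.0,0,0,0,60],
])

```text
t: 13.75
tcp_pos: [0.547, 0.375, 0.2236]
ee_rot: [180.0, -42.0, -101.9]
wrist_force: [0.7, 0.5, -0.6]
gripper_width: 0.0601
```

```bash
python3 - <<'E'
from h import *
s=snap('side');t=snap('top');o=env.get_obs();print(o['wrist_force'],tool()[:3,3])
A=cv2.resize(s['pixels'][100:220,300:420],(400,400));B=cv2.resize(t['pixels'][130:230,170:270],(400,400))
cv2.imwrite('pics/s7.png',cv2.convertScaleAbs(np.hstack([A,B]),alpha=1.5,beta=10)[:,:,::-1])
E
```

```text
[ 0.15451791  0.81912302 -0.61598381] [0.54687525 0.37445796 0.22339011]
```

View pics/s7.png

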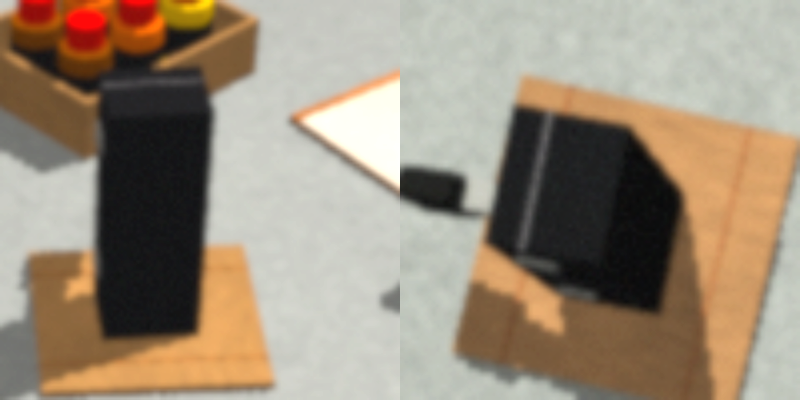

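The case stands free and upright on the small pad, exactly where it was before release. The gripper is clear and the wrist force is about zero.

```bash
python3 -c "
from h import *
print(env.sign_off())"
```

```text
the job is handed in; nothing more can be done
None
```

The case is standing upright on its heavy end in the middle of the smallest pad, released and free-standing, and I've handed the job in. It took about 14 s of the 51 s allowed.

- **Heavy end:** I lifted the case by its handle and the end facing +y sank. I saw this in one side-camera picture and did not cross-check it in a second view. The case's later behaviour agreed: it hung at about 58° and stood up as expected for that end.
- **Setting down:** I leaned the grip 42° towards the heavy end and lowered the case until its edge touched the pad. Then I rolled it upright about that edge and opened the fingers. Contact forces read at the wrist were 8 N or less.
- **Mended on the way:** the edge slid about 4 mm and the case stopped about 4° short of upright, so I corrected this before letting go.
- **Last checks:** before release, the case was upright to about 1° and its base was about 2.5 mm from the pad centre. After I released it and backed the gripper away, the pictures showed it had not moved, and the wrist force was about zero.
- **Disagreed:** the gripper read about 13 mm across the grip, against the 16 mm given. The hold did not visibly slip.

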